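# Slide the transport lock over the blue sample jar

### The job

The carrier with the blue, white-lidded jar is about to be moved: lock it by sliding that carrier's red knob all the way towards the jar to its end stop, so that the steel tongue lies over the jar's lid. Leave the lock of the yellow, black-lidded jar as it is, keep the blue jar standing in its cup, and let go of the knob.

Things in the scene. Friction and masses are not known exactly. Their poses are not given: they have to be found in the camera images.
- blue_knob (a point): red upright cylindrical knob, 24 mm across, 37 mm tall, of the lock on the carrier that holds the blue jar. Point on the knob's axis, 15 mm below its top, about 88 mm above the bench, 25 mm above the flat steel tongue (24 mm wide) under the knob. y axis: level, along the slide towards the jar (locking direction); z up. Tongue tip: 90 mm ahead of the knob's axis; it passes 4 mm over the jar's lid
- blue_lock (a joint): travel of that lock in m: 0 fully open (back stop), 0.070 locked (end stop: tongue over the lid, its tip in a grey keeper arch, 72 mm tall, behind the jar). Slides level along blue_knob's y axis against about 2 N of friction plus 4 N per m/s and stays where it is left; starts between 0 and 0.015. The knob turns not at all
- blue_jar: loose screw-top jar, blue with a white lid, 28 mm across, 41 mm tall, about 30 g, upright in the black cup (13 mm deep, 1.5 mm play) of its carrier. Origin: centre of its underside, 12.5 mm above the bench, z up. It stands on the line of the slide, 55 mm ahead of where the knob's axis ends when locked
- yellow_knob (a point): the same point on the identical red knob of the other carrier, which holds the yellow jar with the black lid; this lock stays as it is. Both carriers are alike and screwed to the bench: an aluminium plate 80 x 200 mm, grey rail block with the lock at one end, cup with the jar at the other; only the knobs stand higher than 72 mm
Mind the look-alikes: they are no part of the job. Of the things like the blue_jar, leave any that is pink; of the rest the larger one is meant.

How it is judged:
At the end, for the whole second after the job is handed in: the blue jar's lock stands at rest within 10 mm of its end stop (joint above 0.060 of 0.070 m), the blue jar still stands in its cup (within 10 mm of where it stood, tilted less than 0.2 rad), and the yellow jar's knob is within 10 mm of where it was (value of joint blue_lock above 0.06 m and velocity of joint blue_lock between -0.01 and 0.01 m/s and distance of each of blue_jar, yellow_knob from where it was at the start of the episode below 0.01 m and angle between blue_jar's own z axis and vertical below 0.2 rad); the robot touches nothing.
It fails at once if the yellow jar's lock is moved by more than 10 mm (distance of yellow_knob from where it was at the start of the episode above 0.01 m).
It fails at once if the blue jar is tipped by more than 0.4 rad (angle between blue_jar's own z axis and vertical above 0.4 rad).
It also fails if it takes over 32 s, if anything falls off the work surface, if the arm or the gripper's body presses on something with over 40 N, if the wrist force passes 120 N, or if a joint passes its speed limit or range.

### The arm

A 6-joint arm with a two-finger parallel gripper is mounted at the origin on a cart in front of the work surface, level with it; the furniture and walls round the work are solid. World frame = base frame: x ahead of the robot, y to its left, z up, the work surface at z = 0. Lengths are in m, angles in rad, forces in N, time in s.
With the tool pointing down it reaches from about 0.35 to 0.85 m from the base axis. Payload 8.1 kg.
Tool frame: the origin (TCP) lies on the centre line of the jaws, within the pads' length; the fingertips stand 17 mm ahead of it and the grasp point (between the pads) lies 2 mm behind it; z points along the fingers, y is the line along which they close (so a half turn about z gives the same grasp; the last joint's range is limited). The gripper opens to 85 mm and grips with 20 to 120 N. Pads are 22 mm wide; open, the fingers measure 114 mm over their backs; the gripper's body (76 mm by 85 mm) begins 54 mm behind the grasp point. The pads swing forward as they close: fully open they stand 13 mm farther back than shut.
Start: joints at [-1.374, 0.13, 1.488, -0, 1.523, -0.085], TCP at [0.167, -0.576, 0.248] pointing down, gripper open.
Joint ranges: [-2.96, 2.96], [-0.89, 2.26], [0.02, 2.5], [-1.34, 4.48], [0, 2.73], [-2.66, 2.66]. Speed limits (rad/s): [2.39, 2.39, 2.79, 3.14, 3.14, 3.14].

### API

Orientations are given as a unit quaternion [x, y, z, w].
In Python, from bench import robot, grab_frame, ticket, finder gives the robot as it stands.
- The arm moves only by the tool carry_out, never from a script. Its argument "plan" is one flat list of numbers, 7 for each row, row after row: the shift along the tool's x, y, z each as a share of 0.03 m, from -1 to 1, then the turn, a rotation vector about the tool's x, y, z each as a share of 0.08 rad, from -1 to 1, then the closure, from -1 (fully open) to 1 (shut). A call has 1 to 10 rows; each row shifts and turns the commanded pose from where the row before left it, along the tool's axes as they then stand; what a row does not reach is not made up. A row lasts 1/8 s, in which the tool goes at most 62.5 mm and 10.7 degrees, less where a joint would pass 70% of its speed; a pose out of reach is approached as far as the arm can. A call with a number of a shift or a turn outside -1 to 1 is refused whole. A call with a gripper value outside its range is refused whole. The fingers move at their own pace and stop on an object; "newtons" is the grip in N (left out, the last holds). Time passes only in rows, so rows that do not move let the fingers close. It gives the time, the measured TCP pose, the force, the opening and the grip force at its end, in the units of the state.
- robot.observe(): the state, without advancing time (a new reading comes with each control period).
- grab_frame(name): name is "side" or "top" or "wrist"; returns a dict with "color" (400x640x3 uint8, blue, green, red), "fov_y" (degrees; the focal length in pixels is half the picture's height over the tangent of half this angle, whatever the lens; pixels are square), "cx", "cy" (the principal point, pixels), "world_to_cam" (4x4, takes a point from world to camera coordinates). Camera axes: x right, y down, z forward; pixel columns grow to the right and rows downward; lengths in m; the calibration is good to about 2 mm. A picture is of the moment at which its call begins. There is no depth.
- ticket.close_job(): hands the job in; it is judged then, once.
Trained networks look in a picture, given as the dict that the camera call returned (one of the last four; its "shot" number tells which), for a name from the list of things; names that differ only in an ending like _2 or _b are one class to them, and where a whole thing is asked for, a point or a joint stands for the part that bears it (a point fixed in the world has none). Each returns a list of dicts, best first, with "score" (0 to 1); they miss things now and then, are a little off and sometimes report something else, mostly with a low value. They report only what shows in the picture. A call takes as long as a camera call. They do not tell look-alikes from the thing itself.
- finder.boxes_of(picture, target): "extent" ([left, top, right, bottom] in pixels, round what is visible of it).
- finder.cut_out(picture, target): "mask" (400x640 bool, what is visible of it) and "extent" ([left, top, right, bottom] in pixels, round what is visible of it).
- finder.pinpoint(picture, target): "at" ([column, row] in pixels: a listed point, or the origin of a listed thing).
The state is a dict: "time_s": time; "joints": joint angles; "qd": joint speeds; "joint_efforts": joint torques, N m; "position": TCP position; "eef_rot": TCP orientation; "force": force on the tool from outside, world axes, zero at the start; "ft_torque": the same for the moment, N m; "finger_gap": finger opening in m; "finger_force": force on a finger pad.
Only numpy, scipy, OpenCV 4.12 (cv2) and the standard library are available. Lean on these libraries where they do the work, as an engineer would, in place of code of your own. Each camera call takes 0.05 s, during which the arm holds its last target. There are 200 camera calls.

## Working session

There is one attempt and no reset: what is moved stays moved. The work goes in short steps, Python scripts to look and compute and a tool call to move; the robot and the scene stay as the last step left them, time stands still between calls to the robot, and variables do not carry over. Pictures are saved under pics/ and viewed, at most 10 in all, crops included, and the job is handed in when it is done.

Besides the shell and the picture viewer there is one more tool, called after "Request:" as name(argument=value, ...) on one line, values as JSON. carry_out: Moves the arm, as the interface text tells. Shift numbers are shares of 0.03 m and turn numbers shares of 0.08 rad, none past 1 either way. Its arguments: {"type":"object","properties":{"plan":{"type":"array"},"newtons":{"type":"number"}},"required":["plan"]}

```bash
mkdir -p pics; cat > h.py <<'E'
import numpy as np, cv2
from bench import robot, grab_frame, ticket, finder
def ray(p,uv):
    f=200/np.tan(np.radians(p["fov_y"])/2); T=np.array(p["world_to_cam"])
    d=np.array([(uv[0]-p["cx"])/f,(uv[1]-p["cy"])/f,1.]); R=T[:3,:3]
    return -R.T@T[:3,3], R.T@d
def at_z(p,uv,z):
    o,d=ray(p,uv); return o+d*(z-o[2])/d[2]
def tri(a,ua,b,ub):
    A=[];B=[]
    for p,u in((a,ua),(b,ub)):
        o,d=ray(p,u); d=d/np.linalg.norm(d); M=np.eye(3)-np.outer(d,d); A.append(M);B.append(M@o)
    return np.linalg.lstsq(np.vstack(A),np.hstack(B),rcond=None)[0]
E
python3 - <<'E'
from h import *
P={n:grab_frame(n) for n in("top","side","wrist")}
np.set_printoptions(precision=3,suppress=True)
Z={"blue_knob":.088,"blue_jar":.0125,"yellow_knob":.088}
for n,p in P.items():
    cv2.imwrite(f"pics/{n}0.png",p["color"])
    for t in Z:
        for r in finder.pinpoint(p,t)[:4]: print(n,t,np.round(r["at"]),round(r["score"],2),at_z(p,r["at"],Z[t]))
s=robot.observe();print(s["position"],s["eef_rot"],s["time_s"])
E
```

```text
top blue_knob [390. 172.] 0.69 [ 0.509 -0.235  0.088]
top blue_jar [350. 198.] 0.56 [ 0.448 -0.131  0.012]
top blue_jar [278. 229.] 0.41 [0.363 0.079 0.012]
top blue_jar [421. 195.] 0.36 [ 0.453 -0.336  0.012]
top yellow_knob [255. 186.] 0.61 [0.481 0.133 0.088]
side blue_knob [360. 230.] 0.7 [ 0.504 -0.226  0.088]
side blue_jar [348. 299.] 0.45 [ 0.449 -0.351  0.012]
side blue_jar [322. 240.] 0.43 [ 0.452 -0.118  0.012]
side yellow_knob [314. 172.] 0.63 [0.479 0.114 0.088]
[ 0.167 -0.576  0.248] [ 0.99  0.14 -0.   -0.  ] 0.6
```

View pics/top0.png

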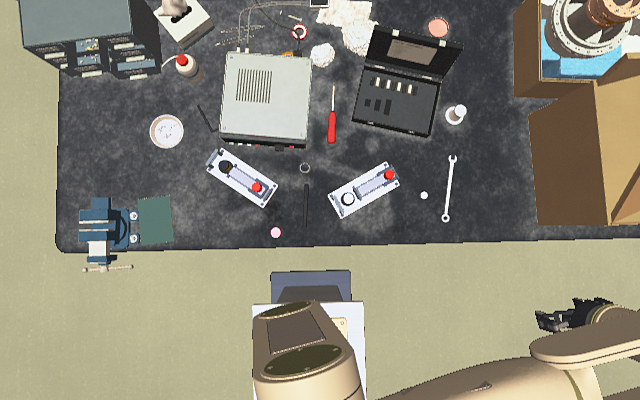

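View pics/side0.png

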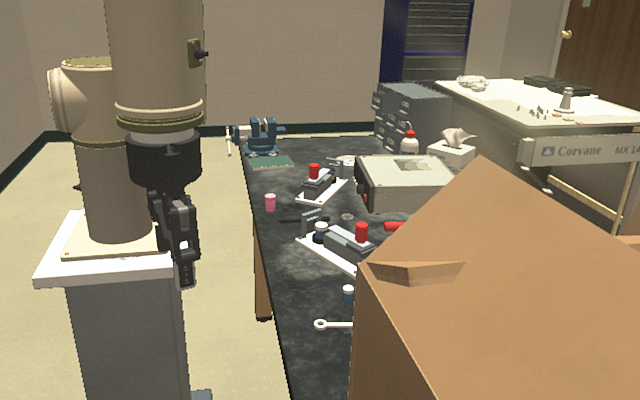

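The pictures show three jar-like things in white, pink or small form.
- Top (348,198), side (321,232): large white-lidded jar in a carrier.
- Top (276,232): pink look-alike.
- Top (424,195), side (348,293): small blue/white look-alike, loose on the bench.

The red knobs are at top (390,174), on the white-lidded jar's carrier, and (257,187), on the black-lidded jar's carrier. The first one is my target, and I'll check it in a crop.

```bash
python3 - <<'E'
from h import *
np.set_printoptions(precision=4,suppress=True)
a=grab_frame("top");b=grab_frame("side")
def near(p,t,uv): return min((r["at"] for r in finder.pinpoint(p,t)),key=lambda q:np.hypot(q[0]-uv[0],q[1]-uv[1]))
k=tri(a,near(a,"blue_knob",(390,172)),b,near(b,"blue_knob",(360,230)))
j=tri(a,near(a,"blue_jar",(350,198)),b,near(b,"blue_jar",(322,240)))
u=(j-k)[:2];d=np.linalg.norm(u);u/=d
print(k,j,u,d,np.degrees(np.arctan2(u[1],u[0])))
s=robot.observe();from scipy.spatial.transform import Rotation as R
print(R.from_quat(s["eef_rot"]).inv().apply(k-s["position"])/.03)
c=np.hstack([cv2.resize(a["color"][150:230,320:420],(400,320)),cv2.resize(b["color"][200:280,290:390],(400,320))])
cv2.imwrite("pics/crop.png",c)
E
```

```text
Traceback (most recent call last):
ValueError: min() iterable argument is empty
```

```bash
python3 - <<'E'
from h import *
np.set_printoptions(precision=4,suppress=True)
def near(cam,t,uv):
    for _ in range(5):
        p=grab_frame(cam); q=[r["at"] for r in finder.pinpoint(p,t) if np.hypot(r["at"][0]-uv[0],r["at"][1]-uv[1])<12]
        if q: return p,q[0]
k=tri(*near("top","blue_knob",(390,172)),*near("side","blue_knob",(360,230)))
j=tri(*near("top","blue_jar",(350,198)),*near("side","blue_jar",(322,240)))
u=(j-k)[:2];d=np.linalg.norm(u);u/=d
print(k,j,u,d,np.degrees(np.arctan2(u[1],u[0])))
s=robot.observe();from scipy.spatial.transform import Rotation as R
print(R.from_quat(s["eef_rot"]).inv().apply(k-s["position"])/.03,s["time_s"])
a=grab_frame("top");b=grab_frame("side")
c=np.hstack([cv2.resize(a["color"][150:230,320:420],(400,320)),cv2.resize(b["color"][200:280,290:390],(400,320))])
cv2.imwrite("pics/crop.png",c)
E
```

```text
[ 0.5054 -0.2303  0.0919] [ 0.4516 -0.1284  0.0136] [-0.4663  0.8846] 0.11518558092774504 117.79337321347225
[14.0458 -7.9416  5.2122] 1.15
```

View pics/crop.png

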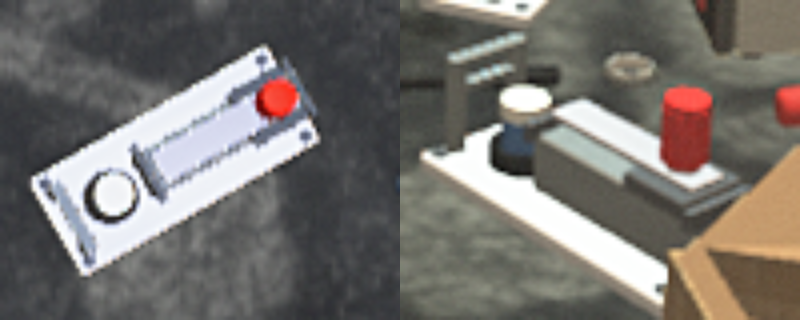

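The crop confirms it: a blue jar with a white lid, standing in the carrier's cup at left (112,195) and right (522,125). Its red knob is at left (277,97) and right (687,130), with the lock open. The slide heads at about 118° in the world frame. Next I move above the knob.

Request:
carry_out(plan=[1,-0.57,0,0,0,0,-1,1,-0.57,0,0,0,0,-1,1,-0.57,0,0,0,0,-1,1,-0.57,0,0,0,0,-1,1,-0.57,0,0,0,0,-1,1,-0.57,0,0,0,0,-1,1,-0.57,0,0,0,0,-1,1,-0.57,0,0,0,0,-1,1,-0.57,0,0,0,0,-1,1,-0.57,0,0,0,0,-1], newtons=30)

```text
time_s: 2.5
position: [0.4082, -0.3278, 0.2485]
eef_rot: [0.99, 0.14, 0.0, 0.0]
force: [1.3, -0.3, -0.2]
finger_gap: 0.0854
finger_force: 0.0
```

Request:
carry_out(plan=[1,-0.57,0,0,0,0,-1,1,-0.57,0,0,0,0,-1,1,-0.57,0,0,0,0,-1,1,-0.57,0,0,0,0,-1,0,0,0,0,0,-1,-1,0,0,0,0,0,-1,-1,0,0,0,0,0,-1,-1,0,0,0,0,0,-1,-1,0,0,0,0,0,-1,-1,0,0,0,0,0,-1,-1])

```text
time_s: 3.75
position: [0.5037, -0.2296, 0.2483]
eef_rot: [0.928, 0.373, 0.0, 0.0]
force: [0.1, 0.1, 0.1]
finger_gap: 0.0857
finger_force: 0.0
```

Request:
carry_out(plan=[0,0,0,0,0,-1,-1,0,0,0,0,0,-1,-1,0,0,0,0,0,-1,-1,0,0,0,0,0,-1,-1,0,0,0,0,0,-1,-1,0,0,0,0,0,-1,-1,0,0,0,0,0,-1,-1,0,0,0,0,0,-1,-1,0,0,0,0,0,-1,-1,0,0,0,0,0,-1,-1])

```text
time_s: 5.0
position: [0.5037, -0.2296, 0.2483]
eef_rot: [0.709, 0.705, 0.0, 0.0]
force: [-0.3, -0.9, -0.7]
finger_gap: 0.0851
finger_force: 0.0
```

Request:
carry_out(plan=[0,0,0,0,0,-1,-1,0,0,0,0,0,-1,-1,0,0,0,0,0,-1,-1,0,0,0,0,0,-1,-1,0,0,0,0,0,-1,-1,0,0,0,0,0,-1,-1,0,0,0,0,0,-0.3,-1,0,0,0,0,0,0,-1,0,0,0,0,0,0,-1])

```text
time_s: 6.12
position: [0.5037, -0.2296, 0.2483]
eef_rot: [0.513, 0.858, 0.0, 0.0]
force: [-0.4, 0.3, 0.5]
finger_gap: 0.0855
finger_force: 0.0
```

```bash
python3 - <<'E'
from h import *
p=grab_frame("wrist");cv2.imwrite("pics/w1.png",p["color"])
for r in finder.pinpoint(p,"blue_knob")+finder.pinpoint(p,"blue_jar"): 
    print(np.round(r["at"]),round(r["score"],2),at_z(p,r["at"],.088),at_z(p,r["at"],.0125))
E
```

```text
[319. 184.] 0.84 [ 0.50564349 -0.22837037  0.088     ] [ 0.51612764 -0.24660228  0.0125    ]
[231. 222.] 0.64 [ 0.45255318 -0.29692102  0.088     ] [ 0.4490259 -0.3332446  0.0125   ]
[316.  38.] 0.57 [ 0.44890693 -0.12704001  0.088     ] [ 0.44441733 -0.11852913  0.0125    ]
```

View pics/w1.png

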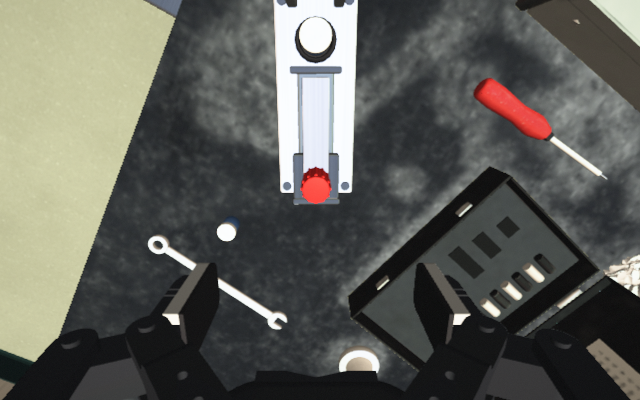

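The wrist view shows the white-lidded jar at (316,38) and the knob at (317,185). The carrier lies along tool x, and the knob is nearly centred between the jaws (about 2 mm off). I'll go down and close.

Request:
carry_out(plan=[0,0.08,0.9,0,0,0,-1,0,0,0.9,0,0,0,-1,0,0,0.9,0,0,0,-1,0,0,0.9,0,0,0,-1,0,0,0.8,0,0,0,-1,0,0,0.8,0,0,0,-1,0,0,0,0,0,0,-1])

```text
time_s: 7.15
position: [0.5042, -0.2275, 0.0901]
eef_rot: [0.512, 0.859, -0.0, -0.002]
force: [0.1, -0.2, 0.5]
finger_gap: 0.085
finger_force: 0.0
```

Request:
carry_out(plan=[0,0,0,0,0,0,1,0,0,0,0,0,0,1,0,0,0,0,0,0,1,0,0,0,0,0,0,1,0,0,0,0,0,0,1,0,0,0,0,0,0,1], newtons=30)

```text
time_s: 7.9
position: [0.5042, -0.2305, 0.0937]
eef_rot: [0.513, 0.859, -0.002, -0.001]
force: [-15.2, -6.7, 12.7]
finger_gap: 0.023
finger_force: 30.3
```

Request:
carry_out(plan=[0,-0.07,-0.13,0,0,0,1,0.3,0,0,0,0,0,1,0.3,0,0,0,0,0,1,0.3,0,0,0,0,0,1,0.3,0,0,0,0,0,1])

```text
time_s: 8.52
position: [0.4852, -0.1962, 0.0941]
eef_rot: [0.512, 0.859, 0.0, -0.002]
force: [3.8, -0.9, -26.4]
finger_gap: 0.0228
finger_force: 31.6
```

Request:
carry_out(plan=[0.3,0,0.06,0,0,0,1,0.3,0,0,0,0,0,1,0.2,0,0,0,0,0,1,0,0,0,0,0,0,1])

```text
time_s: 9.02
position: [0.4744, -0.1759, 0.094]
eef_rot: [0.512, 0.859, -0.0, -0.001]
force: [-5.8, -1.4, -17.0]
finger_gap: 0.0226
finger_force: 32.6
```

Request:
carry_out(plan=[0.15,0,0.04,0,0,0,1,0.15,0,0,0,0,0,1,0,0,0,0,0,0,1])

```text
time_s: 9.4
position: [0.4708, -0.1692, 0.094]
eef_rot: [0.512, 0.859, -0.001, -0.0]
force: [-7.7, -3.4, -10.6]
finger_gap: 0.0228
finger_force: 33.3
```

Request:
carry_out(plan=[0.12,0,0.03,0,0,0,1,0,0,0,0,0,0,1])

```text
time_s: 9.65
position: [0.4707, -0.1689, 0.094]
eef_rot: [0.513, 0.859, -0.002, 0.003]
force: [-0.7, -17.2, -16.0]
finger_gap: 0.023
finger_force: 32.7
```

The knob has hit the end stop: 15 N against the slide direction and no further motion. I'll ease back, open and lift.

Request:
carry_out(plan=[-0.12,0,0,0,0,0,1,0,0,0,0,0,0,-1,0,0,0,0,0,0,-1,0,0,0,0,0,0,-1,0,0,0,0,0,0,-1,0,0,-0.5,0,0,0,-1,0,0,-1,0,0,0,-1,0,0,-1,0,0,0,-1,0,0,-1,0,0,0,-1,0,0,-1,0,0,0,-1])

```text
time_s: 10.9
position: [0.4713, -0.1687, 0.2295]
eef_rot: [0.512, 0.859, 0.0, 0.001]
force: [-0.0, -0.8, 0.8]
finger_gap: 0.0854
finger_force: 0.0
```

Request:
carry_out(plan=[-1,0,-0.5,0,0,0,-1,-1,0,0,0,0,0,-1,-1,0,0,0,0,0,-1,0,0,0,0,0,0,-1])

```text
time_s: 11.4
position: [0.5144, -0.2493, 0.2431]
eef_rot: [0.513, 0.858, -0.0, 0.0]
force: [-0.0, 0.5, 0.2]
finger_gap: 0.0852
finger_force: 0.0
```

```bash
python3 - <<'E'
from h import *
p=grab_frame("wrist");b=grab_frame("side")
for n,q in(("w",p),("s",b)):
    for t in("blue_knob","blue_jar"):
        for r in finder.pinpoint(q,t): print(n,t,np.round(r["at"]),at_z(q,r["at"],.088 if "knob" in t else .0125))
cv2.imwrite("pics/end.png",np.hstack([p["color"][:,160:480],cv2.resize(b["color"][200:280,290:354],(320,400))]))
E
```

```text
w blue_knob [317.  75.] [ 0.47232236 -0.17003804  0.088     ]
w blue_jar [230. 207.] [ 0.45155194 -0.33509142  0.0125    ]
s blue_knob [337. 219.] [ 0.46938407 -0.16976654  0.088     ]
s blue_jar [320. 239.] [ 0.44686434 -0.11596785  0.0125    ]
s blue_jar [347. 299.] [ 0.44703611 -0.35195619  0.0125    ]
```

View pics/end.png

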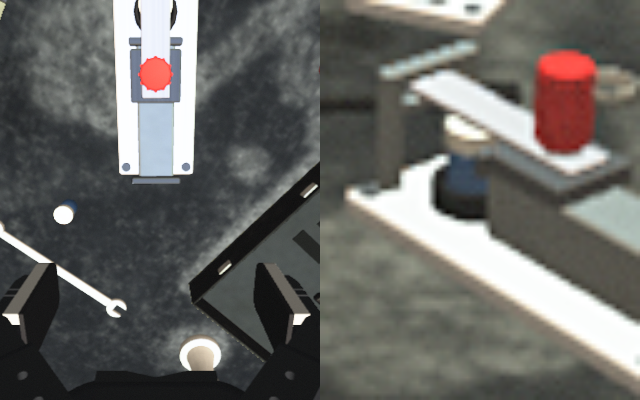

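The knob is at the front end (crop 155,75). In the side crop the tongue lies over the lid (465,130) and into the arch (430,85). The jar is upright and the gripper is clear, so I'm handing in.

```bash
python3 -c "
from bench import ticket
print(ticket.close_job())"
```

```text
the job is handed in; nothing more can be done
None
```

I slid the blue jar's lock to its end stop, so the tongue lies over the lid with its tip in the keeper arch. The jar is still upright in its cup, the knob is released, I never went near the yellow lock, and the job is handed in.

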